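# Open the water filter and take off the cartridge cap

## Task

Get the cap off the cartridge in the counter-top water filter. First fold the filter's stiff cover up by its handle until it stands upright and leave it standing there; then unscrew the cap, whose thread may be ordinary or reversed (try which way it loosens), and lift it off. Finish while holding the cap level in the gripper, about 10 cm above the neck it came from, and leave the salt shaker, garlic, onion and black mug around it where they stand.

Things in the scene. Friction and masses are not known exactly. Their poses are not given: they have to be found in the camera images.
- filter: Counter-top water filter: white open-topped box, 181 mm deep (x), 170 mm wide (y), rim 112 mm high, walls 6 mm; fixed. Origin on the worktop under it; front wall at x = -75 mm, rear wall at +106 mm of its own frame (x points from the handle side to the hinge side). Deck inside 40 mm high; on it a 40 mm thick steel neck, top at 70 mm, axis at x = -5 mm, y = 0.
- cover (a joint): Angle of the filter's white cover, a panel 175 x 170 x 7 mm, rad: 0 closed (flat), 1.571 straight up, at most 1.95. Starts between closed and slightly ajar (0 to 0.3). The hinge is stiff (0.4 N m, 2 to 4 N at the handle): the cover stays where it is left.
- cover_handle (a point): Middle of the cover's steel handle bar: 10 mm thick, 72 mm long, parallel to the hinge (filter's y), in front of the cover in its plane; opening of 33 mm between bar and cover edge. Pinch it from above, one finger in front, one in the opening; the bar turns between the fingers as the cover swings. Axes are the cover's: the filter's when closed.
- cover_hinge (a point): Middle of the hinge line, at the rear rim of the box, 100 mm behind the filter's origin and 112 mm high. The handle's bar runs round it on a circle of 213 mm radius; with the cover closed it is 213 mm in front of it (toward -x of the filter) and 4.5 mm higher, and it rises as the cover opens.
- cap: Grey ribbed screw cap on the neck, under the cover: 76 mm across, 33 mm high, on top an upright bar grip 60 mm long (cap's x), 12 mm thick (y), 32 mm high; about 150 g. Origin at the centre of its lower edge, 42 mm above the worktop when screwed on; the bar grip then lies along the filter's x within 0.06 rad. It does not rise by itself while turned.
- cap_grip (a point): On the cap's axis in its bar grip, 55 mm above the cap's origin and 10 mm below the grip's top; axes as the cap's. Take the grip here from above, fingers closing along the cap's y.
- neck (a point): Centre of the neck's top; axes the filter's. Steep two-lug thread, its hand hidden and different each time: one way (clockwise or anticlockwise from above) the cap turns freely and can be lifted straight off when 40 to 120 degrees from the start, best 50 to 60; the other way it meets a hard stop after 6 to 20 degrees.
- salt_shaker: Glass salt shaker with grey top, 44 mm across, 90 mm tall, beside the filter. Origin under it. Bystander.
- garlic: Garlic bulb, 53 mm, beside the filter. Origin under it. Bystander.
- onion: Brown onion, 78 mm, 85 mm tall, beside the filter. Origin under it. Bystander.
- mug_black: Black mug, 82 mm across, 94 mm tall, behind the filter. Origin under it. Bystander.
Not all that is in view belongs to the job. Leave any purple look-alike of the cap alone.

How it is judged:
On the way, in this order (a step that is already met when the one before it is completed fails the run):
1. the cover stands upright (within 0.2 rad) while the cap is still screwed on (value of joint cover between 1.37 and 1.77 rad and angle between the x axis of cap and the x axis of filter, either way round below 0.4 rad), for 0.2 s.
2. the cap has been turned loose on its neck, by more than 0.42 rad (angle between the x axis of cap and the x axis of filter, either way round above 0.42 rad and z of cap in the frame of filter below 0.06 m and horizontal distance between cap and neck below 0.01 m), for 0.04 s.
At the end, for the whole second after the job is handed in: The cover still stands upright (1.37 to 1.77 rad); the cap is held in the fingers, still and level within 0.35 rad, its lower edge 50 to 160 mm above the top of the neck and within 60 mm of being straight over it, touching no part of the filter (value of joint cover between 1.37 and 1.77 rad and z of cap in the frame of neck between 0.05 and 0.16 m and horizontal distance between cap and neck below 0.06 m and angle between cap's own z axis and vertical below 0.35 rad and linear speed of cap below 0.05 m/s and contact force between cap and the fingers above 1 N and contact force between cap and filter below 0.2 N); the arm keeps its last pose, push and grip.
It fails at once if a bystander is shifted by more than 40 mm (distance of any of salt_shaker, garlic, onion, mug_black from where it was at the start of the episode above 0.04 m).
It also fails if it takes over 61 s, if anything falls off the work surface, if the arm or the gripper's body presses on something with over 40 N, if the wrist force passes 120 N, or if a joint passes its speed limit or range.

## Robot

A 6-joint arm with a two-finger parallel gripper is mounted at the origin on a cart in front of the work surface, level with it; the furniture and walls round the work are solid. World frame = base frame: x ahead of the robot, y to its left, z up, the work surface at z = 0. Lengths are in m, angles in rad, forces in N, time in s.
With the tool pointing down it reaches from about 0.35 to 0.775 m from the base axis. Payload 5.5 kg.
Tool frame: the origin (TCP) lies midway between the tips of the shut fingers; the grasp point (between the pads) lies 19 mm behind it; z points along the fingers, y is the line along which they close (so a half turn about z gives the same grasp; the last joint's range is limited). The gripper opens to 85 mm and grips with 20 to 120 N. Pads are 22 mm wide; open, the fingers measure 114 mm over their backs; the gripper's body (76 mm by 85 mm) begins 54 mm behind the grasp point. The pads swing forward as they close: fully open they stand 13 mm farther back than shut.
Start: joints at [1.199, 0.313, 0.046, 1.304, 0, 1.431], TCP at [0.132, 0.56, 0.231] pointing down, gripper open.
Joint ranges: [-2.76, 2.76], [-0.86, 1.69], [-1.03, 1.26], [-2.2, 2.34], [-1.47, 1.5], [-3.14, 3.14]. Speed limits (rad/s): [2.57, 2.57, 3.14, 3.14, 3.14, 3.14].

## Interface

Orientations are given as a unit quaternion [w, x, y, z].
In Python, from workcell import env gives the robot as it stands.
- The arm moves only by the tool move_arm, never from a script. Its argument "targets" is a list of rows, each a list of 3 entries, a list of its own where there are three numbers: the shift along the tool's x, y, z in mm, then the turn, a rotation vector about the tool's x, y, z in units of 10 degrees (1.0 is 10 degrees), then the closure, from -1 (fully open) to 1 (shut). In form: [[[dx, dy, dz], [ax, ay, az], gripper], ...]. A call has 1 to 5 rows; each row is the pose to reach, as a shift and turn from the pose commanded when the call began, along the tool's axes at that moment; what a row does not reach only later rows make up. A row lasts 1/8 s, in which the tool goes at most 62.5 mm and 10.7 degrees, less where a joint would pass 70% of its speed; a pose out of reach is approached as far as the arm can. A call with a gripper value outside its range is refused whole. The fingers move at their own pace and stop on an object; "squeeze" is the grip in N (left out, the last holds). Time passes only in rows, so rows that repeat a pose let the fingers close. It gives the time, the measured TCP pose, the force, the opening and the grip force at its end, in the units of the state.
- env.get_state(): the state, without advancing time (a new reading comes with each control period).
- env.read_camera(name): name is "side" or "top" or "wrist"; returns a dict with "pixels" (480x640x3 uint8, red, green, blue), "fovy" (degrees; the focal length in pixels is half the picture's height over the tangent of half this angle, whatever the lens; pixels are square), "cx", "cy" (the principal point, pixels), "extrinsics" (4x4, takes a point from world to camera coordinates); the wrist camera has in their place "mount" (4x4, takes a point from camera to tool coordinates, whose origin is the TCP and whose axes are the flange's). Camera axes: x right, y up, looking along -z (the intrinsics and any distortion apply to the point x, -y, -z); pixel columns grow to the right and rows downward; lengths in m; the calibration is good to about 2 mm. A picture is of the moment at which its call begins: read the wrist's pose just before it. There is no depth.
- env.hand_in(): hands the job in; it is judged then, once.
Trained networks look in a picture, given as the dict that the camera call returned (one of the last four; its "shot" number tells which), for a name from the list of things; names that differ only in an ending like _2 or _b are one class to them, and where a whole thing is asked for, a point or a joint stands for the part that bears it (a point fixed in the world has none). Each returns a list of dicts, best first, with "confidence" (0 to 1); they miss things now and then, are a little off and sometimes report something else, mostly with a low value. They report only what shows in the picture. A call takes as long as a camera call. They do not tell look-alikes from the thing itself.
- env.spot_in(thing, picture): "centre" ([x, y, z] in m, in world coordinates, good to about 4 mm: the middle of the surface that is visible of it).
- env.regions_of(thing, picture): "mask" (480x640 bool, what is visible of it).
- env.landmark_of(thing, picture): "centre" ([x, y, z] in m, in world coordinates, good to about 4 mm: a listed point, or the origin of a listed thing).
The state is a dict: "clock": time; "joint_pos": joint angles; "qvel": joint speeds; "tau": joint torques, N m; "tcp_pos": TCP position; "orientation": TCP orientation; "wrist_force": force on the tool from outside, world axes, zero at the start; "ft_torque": the same for the moment, N m; "finger_gap": finger opening in m; "grip_force": force on a finger pad.
Only numpy, scipy, OpenCV 4.12 (cv2) and the standard library are available. Lean on these libraries where they do the work, as an engineer would, in place of code of your own. Each camera call takes 0.05 s, during which the arm holds its last target. There are 200 camera calls.

## Working session

There is one attempt and no reset: what is moved stays moved. The work goes in short steps, Python scripts to look and compute and a tool call to move; the robot and the scene stay as the last step left them, time stands still between calls to the robot, and variables do not carry over. Pictures are saved under pics/ and viewed, at most 10 in all, crops included, and the job is handed in when it is done.

Besides the shell and the picture viewer there is one more tool, called as name(argument=value, ...), one argument or row to a line, values as JSON. move_arm: Moves the arm, as the interface text tells. Its arguments: {"type":"object","properties":{"targets":{"type":"array","items":{"type":"array"}},"squeeze":{"type":"number"}},"required":["targets"]}

```bash
mkdir -p pics; ls; python3 - <<'E'
from workcell import env
import cv2,numpy as np
s=env.get_state();print({k:np.round(v,3).tolist() for k,v in s.items()})
for n in("side","top"):
    p=env.read_camera(n);cv2.imwrite(f"pics/{n}0.png",p["pixels"][:,:,::-1])
    print(n,p["fovy"],np.round(p["extrinsics"],3).tolist(), [k for k in p])
    for t in("filter","cover_handle","cover_hinge","neck","cap","cap_grip","salt_shaker","garlic","onion","mug_black"):
        print(t,[(np.round(d["centre"],3).tolist(),round(d["confidence"],2)) for d in env.landmark_of(t,p)[:2]])
E
```

```text
pics
{'clock': 0.0, 'joint_pos': [1.199, 0.314, 0.045, 1.304, -0.0, 1.431], 'qvel': [-0.0, 0.0, 0.001, -0.001, 0.002, -0.002], 'tau': [0.001, -48.062, 29.853, 0.019, 0.0, 0.0], 'tcp_pos': [0.132, 0.559, 0.23], 'orientation': [-0.0, 0.116, 0.993, -0.001], 'wrist_force': [0.527, 0.496, -0.643], 'ft_torque': [0.007, -0.006, -0.006], 'grip_force': 0.0, 'finger_gap': 0.085}
side 57.54755313827326 [[-0.814, -0.581, 0.019, 0.479], [0.403, -0.541, 0.738, -0.328], [-0.419, 0.608, 0.674, -0.652], [0.0, 0.0, 0.0, 1.0]] ['pixels', 'fovy', 'cx', 'cy', 'extrinsics', 'shot']
filter [([0.577, 0.042, 0.002], 0.57)]
cover_handle [([0.463, 0.053, 0.143], 0.72)]
cover_hinge [([0.671, 0.032, 0.111], 0.6)]
neck []
cap [([0.397, -0.04, 0.003], 0.89), ([0.404, -0.164, 0.002], 0.8)]
cap_grip [([0.403, -0.044, 0.051], 0.79), ([0.402, -0.163, 0.058], 0.59)]
salt_shaker [([0.502, -0.116, 0.002], 0.94)]
garlic [([0.62, 0.186, 0.0], 0.9)]
onion [([0.623, -0.143, -0.0], 0.67), ([0.568, 0.046, 0.04], 0.36)]
mug_black [([0.777, -0.045, 0.0], 0.65), ([0.673, 0.03, 0.11], 0.63)]
top 45.05764171261884 [[-0.001, -1.0, 0.01, -0.04], [0.996, -0.0, 0.087, -0.608], [-0.087, 0.01, 0.996, -1.185], [0.0, 0.0, 0.0, 1.0]] ['pixels', 'fovy', 'cx', 'cy', 'extrinsics', 'shot']
filter [([0.574, 0.043, 0.0], 0.6)]
cover_handle [([0.46, 0.052, 0.138], 0.8)]
cover_hinge [([0.671, 0.035, 0.115], 0.94)]
neck []
cap [([0.401, -0.045, -0.0], 0.87), ([0.401, -0.164, -0.003], 0.62)]
cap_grip [([0.396, -0.044, 0.053], 0.93), ([0.406, -0.168, 0.055], 0.69)]
salt_shaker [([0.505, -0.113, 0.001], 0.68)]
garlic [([0.621, 0.186, -0.004], 0.67)]
onion [([0.628, -0.145, 0.004], 0.77)]
mug_black [([0.776, -0.048, 0.001], 0.6)]
```

View pics/side0.png

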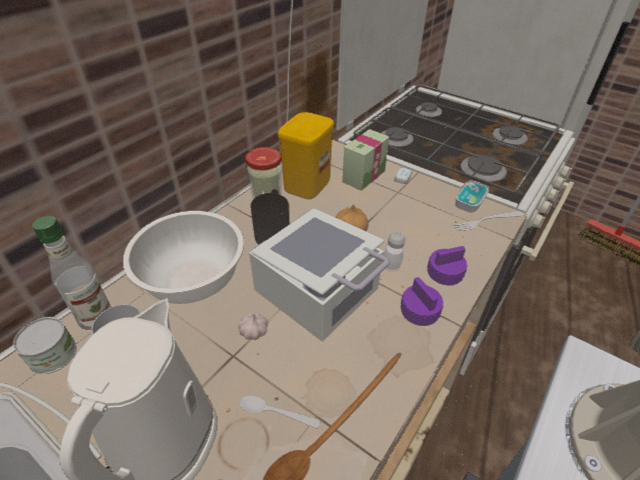

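View pics/top0.png

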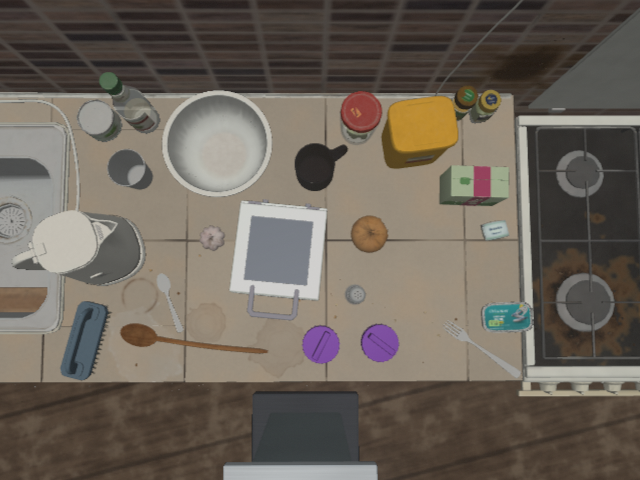

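The side view (320,260) and top view (280,250) show the filter with its cover slightly ajar, about 0.11 rad, and the handle bar at top pixel (273,317). The purple look-alikes are at top (321,344) and (380,343). The estimates from both cameras agree: yaw about -0.08, bar at (0.462, 0.052, 0.139), hinge at (0.672, 0.034).

```bash
cat > h.py <<'E'
from workcell import env
import numpy as np, cv2
from scipy.spatial.transform import Rotation as R
def Rt(psi): # tool down, tool x at world angle psi
    return R.from_matrix(np.array([[np.cos(psi),np.sin(psi),0],[np.sin(psi),-np.cos(psi),0],[0,0,-1]]))
def cur():
    s=env.get_state();q=s["orientation"];return np.array(s["tcp_pos"]),R.from_quat([q[1],q[2],q[3],q[0]]),s
def go(p,psi):
    c,r,s=cur();print("d",np.round(r.inv().apply(np.array(p)-c)*1e3,1),"rot",np.round((r.inv()*Rt(psi)).as_rotvec(degrees=True)/10,2))
E
python3 - <<'E'
from h import *
go([.462,.052,.23],1.49)
E
```

```text
d [-437.7 -418.3    1.3] rot [ 0.   -0.    8.13]
```

move_arm(
  targets=[
    [[-44,-42,0],[0,0,0.8],-0.5],
    [[-88,-84,0],[0,0,1.6],-0.5],
    [[-131,-125,0],[0,0,2.4],-0.5],
    [[-175,-167,0],[0,0,3.2],-0.5],
    [[-219,-209,0],[0,0,4.0],-0.5],
  ],
  squeeze=30,
)

```text
clock: 1.72
tcp_pos: [0.2981, 0.3044, 0.2316]
orientation: [0.0, 0.45, 0.893, 0.001]
wrist_force: [1.3, -0.6, -0.6]
finger_gap: 0.0638
grip_force: 0.0
```

```bash
python3 - <<'E'
from h import *
go([.462,.052,.23],1.49)
E
```

```text
d [-300.4  -18.3    1.6] rot [ 0.01 -0.    4.11]
```

move_arm(
  targets=[
    [[-60,-4,0],[0,0,0.8],-0.5],
    [[-120,-7,0],[0,0,1.6],-0.5],
    [[-180,-11,0],[0,0,2.5],-0.5],
    [[-240,-15,0],[0,0,3.3],-0.5],
    [[-300,-18,0],[0,0,4.1],-0.5],
  ],
)

```text
clock: 2.35
tcp_pos: [0.4631, 0.0528, 0.2316]
orientation: [0.0, 0.735, 0.678, 0.001]
wrist_force: [0.7, 1.3, 0.2]
finger_gap: 0.064
grip_force: 0.0
```

```bash
python3 - <<'E'
from h import *
import time
c,r,s=cur();print(c,s["qvel"])
p=env.read_camera("wrist");cv2.imwrite("pics/w1.png",p["pixels"][:,:,::-1])
for t in("cover_handle","cover_hinge","filter"):
    print(t,[(np.round(d["centre"],3).tolist(),round(d["confidence"],2)) for d in env.landmark_of(t,p)[:2]])
go([.462,.052,.12],1.49)
E
```

```text
[0.46312808 0.05280269 0.231643  ] [-0.88537311  0.3848545   0.42414048  0.03267332  0.0020979   0.22162676]
cover_handle [([0.46, 0.054, 0.139], 0.68), ([0.775, -0.049, -0.0], 0.62)]
cover_hinge []
filter [([0.57, 0.041, -0.001], 0.78)]
d [ -1.8  -0.  111. ] rot [-0.01 -0.    0.02]
```

View pics/w1.png

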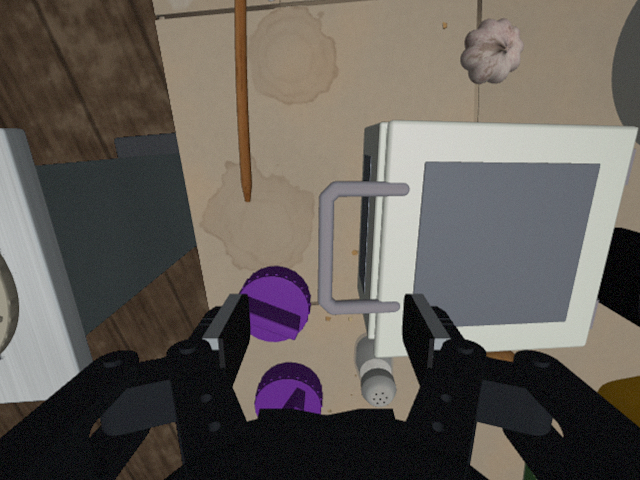

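The wrist view shows the bar at (327,245), centred between the fingers and parallel to the pads. I'll narrow the gap to about 28 mm, because the opening is only 33 mm, and descend.

move_arm(
  targets=[
    [[-1,0,0],[0,0,0],0.35],
    [[-1,-1,30],[0,0,0],0.35],
    [[-1,-1,60],[0,0,0],0.35],
    [[-1,-1,90],[0,0,0],0.35],
    [[-1,-1,111],[0,0,0],0.35],
  ],
)

```text
clock: 3.18
tcp_pos: [0.4596, 0.0555, 0.1193]
orientation: [-0.0, 0.732, 0.682, -0.0]
wrist_force: [0.2, 0.0, 0.0]
finger_gap: 0.028
grip_force: 0.0
```

move_arm(
  targets=[
    [[0,0,0],[0,0,0],0.35],
    [[0,0,0],[0,0,0],0.9],
    [[0,0,0],[0,0,0],0.9],
    [[0,0,0],[0,0,0],0.9],
  ],
)

```text
clock: 3.68
tcp_pos: [0.4632, 0.0545, 0.1218]
orientation: [0.001, 0.733, 0.68, 0.002]
wrist_force: [4.7, 4.1, 0.2]
finger_gap: 0.0088
grip_force: 29.3
```

```bash
python3 - <<'E'
from h import *
c,r,s=cur();print(c,s["finger_gap"],s["grip_force"],s["wrist_force"])
# arc of TCP: hinge, base angle from grasp point
gp=c+[0,0,.019]; h=np.array([.672,.034,.112]); u=np.array([np.cos(-.08),np.sin(-.08),0])
v=gp-h; rad=np.hypot(v@u,v[2]); a0=np.arctan2(v[2],-(v@u)); print("r",rad,"ang",a0)
for a in np.arange(a0,1.62,0.12):
    t=h+.213*(-np.cos(a)*u+np.array([0,0,np.sin(a)])); s0=h+.213*(-np.cos(a0)*u+np.array([0,0,np.sin(a0)]))
    print(round(a-.021,2),np.round(r.inv().apply(t-s0)*1e3,0))
E
```

```text
[0.46316579 0.05451653 0.12180337] 0.00879584778300576 29.29738461971283 [4.6668452  4.12114205 0.23523627]
r 0.21177379038965888 ang 0.13643296620792425
0.12 [0. 0. 0.]
0.24 [  0.   5. -25.]
0.36 [  0.  13. -49.]
0.48 [  0.  24. -72.]
0.6 [ -0.  38. -94.]
0.72 [  -0.   54. -114.]
0.84 [  -0.   72. -132.]
0.96 [  -0.   92. -147.]
1.08 [  -0.  114. -160.]
1.2 [  -0.  138. -170.]
1.32 [  -1.  162. -177.]
1.44 [  -1.  188. -182.]
1.56 [  -1.  213. -183.]
```

move_arm(
  targets=[
    [[0,2,-12],[0,0,0],0.9],
    [[0,5,-25],[0,0,0],0.9],
    [[0,13,-49],[0,0,0],0.9],
    [[0,24,-72],[0,0,0],0.9],
    [[0,38,-94],[0,0,0],0.9],
  ],
)

```text
clock: 4.3
tcp_pos: [0.4989, 0.051, 0.2151]
orientation: [-0.0, 0.733, 0.68, -0.0]
wrist_force: [4.2, 0.4, -8.6]
finger_gap: 0.009
grip_force: 29.1
```

move_arm(
  targets=[
    [[0,16,-20],[0,0,0],0.9],
    [[0,34,-38],[0,0,0],0.9],
    [[0,54,-53],[0,0,0],0.9],
    [[0,76,-66],[0,0,0],0.9],
    [[0,100,-76],[0,0,0],0.9],
  ],
)

```text
clock: 4.92
tcp_pos: [0.5969, 0.0419, 0.2931]
orientation: [0.001, 0.733, 0.68, -0.002]
wrist_force: [-6.0, -6.5, 6.8]
finger_gap: 0.0085
grip_force: 30.3
```

move_arm(
  targets=[
    [[0,24,-7],[0,0,0],0.9],
    [[0,50,-12],[0,0,0],0.9],
    [[0,68,-13],[0,0,0],0.9],
    [[0,68,-13],[0,0,0],0.9],
    [[0,68,-13],[0,0,0],0.9],
  ],
)

```text
clock: 5.55
tcp_pos: [0.6675, 0.0353, 0.3057]
orientation: [0.003, 0.734, 0.679, -0.0]
wrist_force: [1.7, -7.5, 4.5]
finger_gap: 0.009
grip_force: 30.9
```

```bash
python3 - <<'E'
from h import *
c,r,s=cur();print(c,s["finger_gap"],s["grip_force"],s["wrist_force"],s["joint_pos"])
gp=c+[0,0,.019]; h=np.array([.672,.034,.112]); u=np.array([np.cos(-.08),np.sin(-.08),0])
v=gp-h; print("r",np.hypot(v@u,v[2]),"cover",np.arctan2(v[2],-(v@u))-.021)
p=env.read_camera("side");cv2.imwrite("pics/s2.png",p["pixels"][:,:,::-1])
E
```

```text
[0.66752953 0.0352607  0.3056551 ] 0.0089791761382193 30.914999842643738 [ 1.74481948 -7.50361544  4.54442162] [-0.06491813  0.51003688  0.5223514   1.57876423 -0.00502746  1.58317075]
r 0.21270391887658657 cover 1.5283709217106678
```

View pics/s2.png

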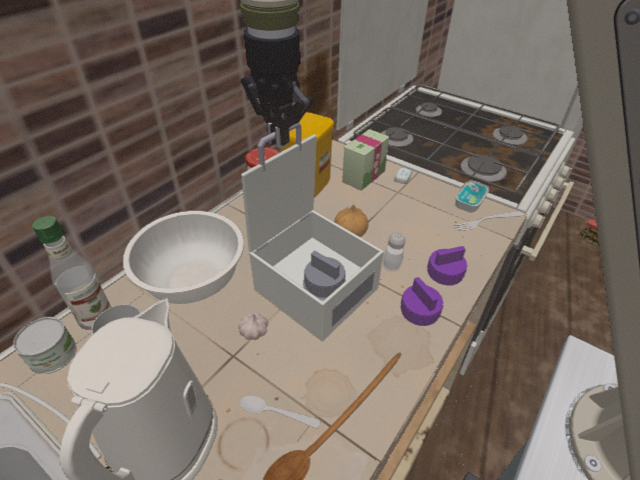

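The cover is upright at about 1.53 rad, and the grey cap shows at (323,275). I'll release the handle, rise, and back off.

move_arm(
  targets=[
    [[0,0,0],[0,0,0],0.3],
    [[0,0,0],[0,0,0],0.3],
    [[0,0,-20],[0,0,0],0.3],
    [[0,0,-50],[0,0,0],0.3],
    [[0,0,-65],[0,0,0],0.3],
  ],
)

```text
clock: 6.22
tcp_pos: [0.6663, 0.0389, 0.37]
orientation: [0.0, 0.733, 0.68, 0.001]
wrist_force: [-0.3, 0.4, -0.1]
finger_gap: 0.0297
grip_force: 0.0
```

```bash
python3 - <<'E'
from h import *
c,r,s=cur();print(c,s["wrist_force"])
go([.5,.045,.37],3.06)
E
```

```text
[0.6663409  0.03891744 0.3699568 ] [-0.3126884   0.36329479 -0.06405587]
d [  -6.2 -166.3   -0.2] rot [ 0.01  0.   -8.96]
```

move_arm(
  targets=[
    [[0,-40,0],[0,0,-1],0],
    [[-2,-80,0],[0,0,-2],-0.5],
    [[-4,-120,0],[0,0,-3],-1],
    [[-6,-160,0],[0,0,-4],-1],
    [[-6,-166,0],[0,0,-5],-1],
  ],
)

```text
clock: 6.85
tcp_pos: [0.4976, 0.0455, 0.3692]
orientation: [-0.0, 0.374, 0.928, 0.0]
wrist_force: [0.4, 0.3, 0.1]
finger_gap: 0.0855
grip_force: 0.0
```

move_arm(
  targets=[
    [[0,0,0],[0,0,-1],-1],
    [[0,0,0],[0,0,-2],-1],
    [[0,0,0],[0,0,-3],-1],
    [[0,0,0],[0,0,-4],-1],
    [[0,0,0],[0,0,-4],-1],
  ],
)

```text
clock: 7.48
tcp_pos: [0.5002, 0.0452, 0.3683]
orientation: [-0.0, 0.038, 0.999, 0.0]
wrist_force: [-0.2, -0.9, 0.2]
finger_gap: 0.0854
grip_force: 0.0
```

```bash
python3 - <<'E'
from h import *
c,r,s=cur();print(c,s["joint_pos"])
p=env.read_camera("wrist");cv2.imwrite("pics/w3.png",p["pixels"][:,:,::-1])
q=env.read_camera("side")
for n,P in(("w",p),("s",q)):
  for t in("cap_grip","cap","cover_handle","cover_hinge","filter"):
    print(n,t,[(np.round(d["centre"],3).tolist(),round(d["confidence"],2)) for d in env.landmark_of(t,P)[:3]])
go([.568,.043,.20],3.06)
E
```

```text
[0.50017864 0.04515903 0.3682883 ] [-7.00764827e-02  1.70269002e-01  1.92737767e-01  1.59375752e+00
  2.34082384e-04  5.81888323e-03]
w cap_grip [([0.569, 0.041, 0.096], 0.87), ([0.4, -0.042, 0.057], 0.83), ([0.402, -0.166, 0.055], 0.73)]
w cap [([0.569, 0.034, 0.044], 0.86), ([0.4, -0.04, 0.001], 0.86), ([0.405, -0.161, 0.001], 0.64)]
w cover_handle []
w cover_hinge [([0.672, 0.028, 0.108], 0.68), ([0.62, 0.182, -0.001], 0.57)]
w filter []
s cap_grip [([0.404, -0.163, 0.053], 0.78), ([0.401, -0.042, 0.051], 0.69), ([0.567, 0.036, 0.1], 0.68)]
s cap [([0.396, -0.041, 0.002], 0.91), ([0.564, 0.041, 0.04], 0.72), ([0.576, 0.042, 0.001], 0.51)]
s cover_handle [([0.666, 0.032, 0.328], 0.75)]
s cover_hinge [([0.673, 0.031, 0.11], 0.76)]
s filter [([0.581, 0.039, 0.001], 0.8)]
d [-67.4   3.3 168.3] rot [ 0.   -0.    0.04]
```

View pics/w3.png

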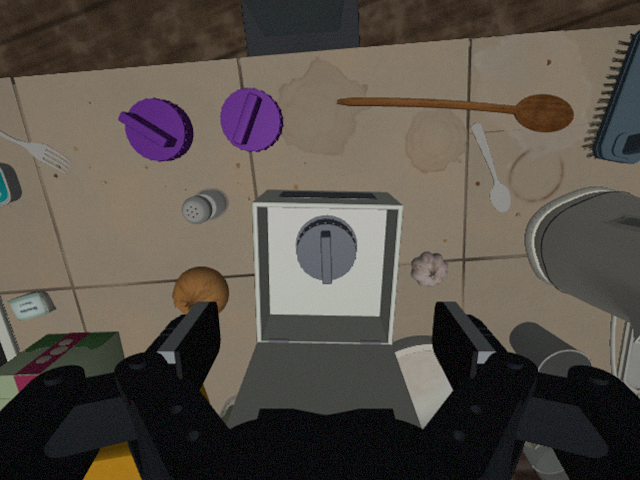

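The wrist view shows the cap at (326,248) with its bar vertical, aligned with the tool and on the finger midline. The estimate of (0.568, 0.041, 0.097) matches the expected height.

move_arm(
  targets=[
    [[-34,1,30],[0,0,0],-0.6],
    [[-67,1,80],[0,0,0],-0.3],
    [[-67,1,130],[0,0,0],-0.2],
    [[-67,1,180],[0,0,0],-0.2],
    [[-67,1,220],[0,0,0],-0.2],
  ],
)

```text
clock: 8.7
tcp_pos: [0.5667, 0.0409, 0.146]
orientation: [-0.001, 0.037, 0.999, 0.0]
wrist_force: [0.4, 0.1, 0.0]
finger_gap: 0.0515
grip_force: 0.0
```

```bash
python3 - <<'E'
from h import *
c,r,s=cur();print(c,s["wrist_force"])
go([.568,.041,.081],3.06)
E
```

```text
[0.56667362 0.04085576 0.14597067] [0.35349506 0.11316819 0.00453218]
d [-1.4  0.2 65. ] rot [ 0.   -0.01  0.04]
```

move_arm(
  targets=[
    [[-1,0,35],[0,0,0],-0.2],
    [[-1,0,66],[0,0,0],-0.2],
    [[-1,0,66],[0,0,0],0.9],
    [[-1,0,66],[0,0,0],0.9],
    [[-1,0,66],[0,0,0],0.9],
  ],
  squeeze=60,
)

```text
clock: 9.32
tcp_pos: [0.5696, 0.0407, 0.0838]
orientation: [0.001, 0.037, 0.999, 0.0]
wrist_force: [-0.1, 0.5, -1.6]
finger_gap: 0.0107
grip_force: 59.6
```

move_arm(
  targets=[
    [[0,0,0],[0,0,0],0.9],
    [[0,0,0],[0,0,0],0.9],
  ],
)

```text
clock: 9.57
tcp_pos: [0.5695, 0.0407, 0.0838]
orientation: [0.001, 0.037, 0.999, -0.0]
wrist_force: [-0.9, 0.4, 6.2]
finger_gap: 0.011
grip_force: 60.7
```

move_arm(
  targets=[
    [[0,0,0],[0,0,-0.4],0.9],
    [[0,0,0],[0,0,-0.8],0.9],
    [[0,0,0],[0,0,-1.0],0.9],
  ],
)

```text
clock: 9.95
tcp_pos: [0.5699, 0.04, 0.0838]
orientation: [0.002, -0.05, 0.999, -0.001]
wrist_force: [0.3, -3.6, 4.2]
finger_gap: 0.011
grip_force: 60.8
```

```bash
python3 - <<'E'
from h import *
c,r,s=cur();print(c,s["wrist_force"],s["ft_torque"],s["tau"][5]); go(c,3.06)
E
```

```text
[0.56994187 0.03995314 0.08381048] [ 0.31687705 -3.62902652  4.19731895] [-0.70992755 -0.1597904  -0.19281669] 0.01607537968084216
d [0. 0. 0.] rot [-0.01  0.02  1.04]
```

Torque is low, so I'll continue the same way, in small steps.

move_arm(
  targets=[
    [[0,0,0],[0,0,-0.4],0.9],
    [[0,0,0],[0,0,-0.8],0.9],
    [[0,0,0],[0,0,-1.2],0.9],
  ],
)

```text
clock: 10.32
tcp_pos: [0.5712, 0.04, 0.0844]
orientation: [0.003, -0.153, 0.988, -0.001]
wrist_force: [-2.8, 0.5, 9.7]
finger_gap: 0.011
grip_force: 98.8
```

```bash
python3 - <<'E'
from h import *
c,r,s=cur();print(c,s["wrist_force"],s["ft_torque"],s["tau"][5]); go(c,3.06)
E
```

```text
[0.5711946  0.04001291 0.08443395] [-2.77216181  0.51324778  9.67578257] [-0.45600962 -0.35029084 -1.22836069] -0.643731951713562
d [0. 0. 0.] rot [-0.01  0.03  2.23]
```

The torque rose to -1.2 N m, so that is the hard stop. The cap loosens clockwise, and I'll reverse.

move_arm(
  targets=[
    [[0,0,0],[0,0,0.8],0.9],
    [[0,0,0],[0,0,1.6],0.9],
    [[0,0,0],[0,0,2.4],0.9],
    [[0,0,0],[0,0,3.2],0.9],
    [[0,0,0],[0,0,4.0],0.9],
  ],
)

```text
clock: 10.95
tcp_pos: [0.5682, 0.0408, 0.0836]
orientation: [0.0, 0.195, 0.981, 0.0]
wrist_force: [-3.4, 0.2, 8.6]
finger_gap: 0.0106
grip_force: 61.7
```

```bash
python3 - <<'E'
from h import *
c,r,s=cur();print(c,s["wrist_force"],s["ft_torque"],s["tau"][5]); go(c,3.06)
E
```

```text
[0.56822682 0.04079853 0.0836258 ] [-3.36597738  0.17400729  8.62127835] [0.13335601 0.69405084 0.08641401] -1.0747218132019043
d [0. 0. 0.] rot [ 0.    0.   -1.79]
```

Past 18° the other way with only 0.09 N m of torque, so it turns freely. I'll carry on to about 57°.

move_arm(
  targets=[
    [[0,0,0],[0,0,0.8],0.9],
    [[0,0,0],[0,0,1.6],0.9],
    [[0,0,0],[0,0,2.4],0.9],
    [[0,0,0],[0,0,3.2],0.9],
    [[0,0,0],[0,0,3.8],0.9],
  ],
)

```text
clock: 11.58
tcp_pos: [0.5689, 0.0409, 0.0836]
orientation: [0.001, 0.504, 0.864, 0.001]
wrist_force: [-1.8, -0.7, 7.1]
finger_gap: 0.011
grip_force: 61.5
```

move_arm(
  targets=[
    [[0,0,0],[0,0,0],0.9],
  ],
)

```text
clock: 11.7
tcp_pos: [0.569, 0.0409, 0.0836]
orientation: [0.001, 0.502, 0.865, 0.001]
wrist_force: [-1.6, 0.4, 5.8]
finger_gap: 0.0107
grip_force: 61.5
```

```bash
python3 - <<'E'
from h import *
c,r,s=cur();print(c,s["wrist_force"],s["ft_torque"]); go(c,3.06)
p=env.read_camera("wrist");cv2.imwrite("pics/w4.png",p["pixels"][:,:,::-1])
E
```

```text
[0.56898978 0.0408782  0.08359872] [-1.57026482  0.37977695  5.83907983] [ 0.13487631  0.27146261 -0.03359899]
d [0. 0. 0.] rot [ 0.01  0.01 -5.56]
```

View pics/w4.png

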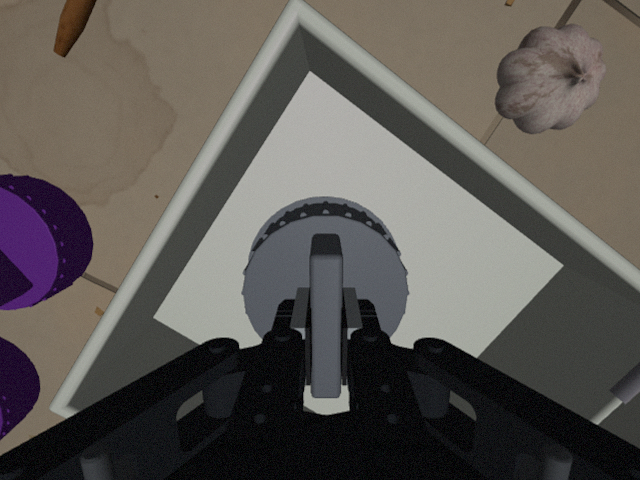

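The wrist view shows the bar at (326,315) still square in the pads, with the box turned about 55° relative to it. Now I'll lift.

move_arm(
  targets=[
    [[0,0,-8],[0,0,0],0.9],
    [[0,0,-18],[0,0,0],0.9],
    [[0,0,-32],[0,0,0],0.9],
  ],
)

```text
clock: 12.12
tcp_pos: [0.568, 0.0408, 0.1147]
orientation: [-0.001, 0.502, 0.865, -0.0]
wrist_force: [-0.5, -0.1, -1.7]
finger_gap: 0.0105
grip_force: 60.3
```

Force is about -1.7 N, which is just the cap's weight. It's free.

move_arm(
  targets=[
    [[0,0,-25],[0,0,0],0.9],
    [[0,0,-50],[0,0,0],0.9],
    [[0,0,-75],[0,0,0],0.9],
    [[0,0,-92],[0,0,0],0.9],
    [[0,0,-98],[0,0,0],0.9],
  ],
)

```text
clock: 12.75
tcp_pos: [0.5691, 0.0407, 0.2142]
orientation: [0.001, 0.502, 0.865, 0.001]
wrist_force: [0.5, 0.7, -1.6]
finger_gap: 0.0109
grip_force: 60.3
```

move_arm(
  targets=[
    [[0,0,0],[0,0,0],0.9],
    [[0,0,0],[0,0,0],0.9],
    [[0,0,0],[0,0,0],0.9],
  ],
)

```text
clock: 13.12
tcp_pos: [0.5679, 0.0408, 0.2114]
orientation: [-0.001, 0.502, 0.865, -0.0]
wrist_force: [-0.0, -0.7, -1.9]
finger_gap: 0.0107
grip_force: 60.3
```

```bash
python3 - <<'E'
from h import *
c,r,s=cur();print(c,s["wrist_force"],s["grip_force"])
p=env.read_camera("side");cv2.imwrite("pics/s5.png",p["pixels"][:,:,::-1])
for t in("cap","neck","cover_handle"):
    print(t,[(np.round(d["centre"],3).tolist(),round(d["confidence"],2)) for d in env.landmark_of(t,p)[:3]])
E
```

```text
[0.56794407 0.04076762 0.21140738] [-0.00622831 -0.72605076 -1.88627639] 60.330601930618286
cap [([0.566, 0.04, 0.169], 0.98), ([0.401, -0.166, -0.0], 0.81)]
neck [([0.567, 0.036, 0.071], 0.78), ([0.564, 0.045, 0.171], 0.24)]
cover_handle [([0.666, 0.031, 0.329], 0.64)]
```

View pics/s5.png

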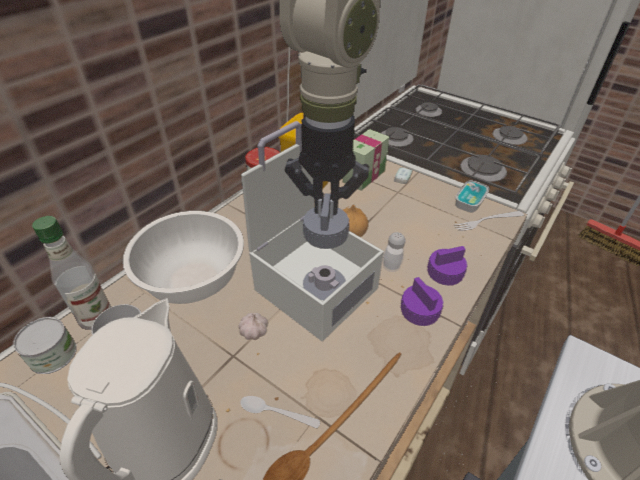

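The cap is held level at (326,225), about 98 mm above the bare neck at (323,278). The cover is upright and nothing else has moved.

```bash
python3 -c "
from workcell import env
print(env.hand_in())"
```

```text
the job is handed in; nothing more can be done
None
```

The job is handed in: the cover stands upright, the cap unscrewed clockwise, and it is held level about 10 cm above the neck with the bystanders untouched; the hand-in gave back no verdict.

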